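Put a torch barrel mouth-down on the tester post and trip the plunger

ROBOT

A 6-joint arm with a two-finger parallel gripper is mounted at the origin on the work surface. World frame = base frame: x ahead of the robot, y to its left, z up, the work surface at z = 0. Lengths are in m, angles in degrees, forces in N, time in s.
With the tool pointing down it reaches from about 0.375 to 0.75 m from the base axis. Payload 9 kg.
Tool frame: the origin (TCP) lies between the finger pads; the fingertips stand ctrl.tcp_to_tips ahead of it and the grasp point (between the pads) lies 6 mm ahead of it (ctrl.tcp_to_tips is the distance from the TCP to the fingertips, in m); z points along the fingers, y is the line along which they close (so a half turn about z gives the same grasp; the last joint's range is limited). The gripper opens to 85 mm and grips with 20 to 120 N. Pads are 22 mm wide; open, the fingers measure 114 mm over their backs; the gripper's body (76 mm by 85 mm) begins 54 mm behind the grasp point. The pads swing forward as they close: fully open they stand 13 mm farther back than shut.
Start: joints at [-84.379, 5.964, 5.575, 89.605, 0, 77.527], TCP at [0.186, -0.57, 0.256] pointing down, gripper open.
Joint ranges: [-171.21, 171.21], [-48.23, 106.86], [-62.78, 66.21], [-105.2, 120.99], [-86.42, 89.51], [-180, 180]. Speed limits (degrees/s): [127.2, 127.2, 147.25, 180, 180, 180].

INTERFACE

Orientations are given as [roll, pitch, yaw] about the fixed x, y, z axes, in that order (R = Rz(yaw) Ry(pitch) Rx(roll)).
In Python, from rig import ctrl, imaging, find_in, outline_of gives the robot as it stands.
- The arm moves only by the tool jog_arm, never from a script. Its argument "rows" is a list of rows, each a list of 5 numbers: the shift along the world's x, y, z in cm, then the turn about the world's z in rad, then the finger opening in cm, from 0 to 8.54. A call has 1 to 8 rows; each row is the pose to reach, as a shift and turn from the pose commanded when the call began; what a row does not reach only later rows make up. A row lasts 1/12 s, in which the tool goes at most 41.7 mm and 7.16 degrees, less where a joint would pass 70% of its speed; a pose out of reach is approached as far as the arm can. A call with a gripper value outside its range is refused whole. The fingers move at their own pace and stop on an object; "force" is the grip in N (left out, the last holds). Time passes only in rows, so rows that repeat a pose let the fingers close. It gives the time, the measured TCP pose, the force, the opening and the grip force at its end, in the units of the state.
- ctrl.read_state(): the state, without advancing time (a new reading comes with each control period).
- imaging.capture(name): name is "scene" or "top" or "wrist"; returns a dict with "img" (384x512x3 uint8, red, green, blue), "range_z" (384x512 float32, m along the optical axis (not along the pixel's ray), 0 where there is no reading), "fx", "fy", "cx", "cy" (pixels), "rvec" (rotation vector, rad) and "tvec" (3), from world to camera coordinates, as OpenCV has them. Camera axes: x right, y down, z forward; pixel columns grow to the right and rows downward; lengths in m; the calibration is good to about 2 mm. A picture is of the moment at which its call begins.
- ctrl.close_job(): hands the job in; it is judged then, once.
Trained networks look in the newest picture that a camera, given by its name, has taken for a name from the list of things; names that differ only in an ending like _2 or _b are one class to them, and where a whole thing is asked for, a point or a joint stands for the part that bears it (a point fixed in the world has none). Each returns a list of dicts, best first, with "confidence" (0 to 1); they miss things now and then, are a little off and sometimes report something else, mostly with a low value. They report only what shows in the picture. A call takes as long as a camera call.
- find_in(camera, label): "point" ([x, y, z] in m, in world coordinates, good to about 4 mm: the middle of the surface that is visible of it).
- outline_of(camera, label): "pixels" (384x512 bool, what is visible of it).
The state is a dict: "time_s": time; "joint_positions": joint angles; "joint_velocities": joint speeds; "joint_torque": joint torques, N m; "tool_pos": TCP position; "eef_rot": TCP orientation; "force": force on the tool from outside, world axes, zero at the start; "moment": the same for the moment, N m; "finger_gap": finger opening in m; "grip_force": force on a finger pad.
Only numpy, scipy, OpenCV 4.12 (cv2) and the standard library are available. Lean on these libraries where they do the work, as an engineer would, in place of code of your own. Each camera call takes 0.05 s, during which the arm holds its last target. There are 200 camera calls.

TASK

Take the orange torch barrel out of the foam cradle, turn it mouth-down and lower it gently, without dropping it, over the brass post of the tester until its rim sits flat on the tester's top, and let go of it. Then push the red plunger all the way down and let it spring back up, with the barrel staying seated on the post. Leave the silver barrel, the red bin, the yellow meter and the steel weight where they are.

Things in the scene. Friction and masses are not known exactly. Their poses are not given: they have to be found in the camera images.
- orange_barrel: Orange hollow torch barrel: straight round tube 120 mm long, 44 mm outside, 36 mm inside diameter, one end closed (6 mm bottom, dark groove), one open, about 0.14 kg. Origin on its axis at mid length; x runs along it and points out of the open mouth. It starts lying in one lane of the cradle, mouth 10 degrees below level. Roll about x does not matter.
- orange_barrel_mouth (a point): Centre of the orange barrel's open mouth, in the plane of the rim, 60 mm from the barrel's origin.
- silver_barrel: Bystander: a plain aluminium barrel of the same shape and axes, lying in the other lane of the cradle. Its roll about x does not matter.
- cradle: Fixed white foam cradle, base 170 (x) by 210 (y) by 15 mm, origin under its centre. Two lanes along x at y = -58 and +58 mm hold the barrels, axis 68 mm above the table at mid length, mouths to +x. Each lane has two V ribs 18 mm long, 46 mm behind and 49 mm ahead of the barrel's middle; between them the sides are free down to the base. A low lip stands before each mouth's lower half.
- tester: Fixed grey tester case 150 (x) by 220 (y) by 45 mm high, origin at the centre of its underside, z up. The brass post stands on its top at y = -60 mm, the red plunger at y = +60 mm.
- post_foot (a point): Foot of the upright brass post, on its axis, in the plane of the tester's top (45 mm above the table), z up. The post is 26 mm in diameter and 58 mm tall; it narrows above 44 mm to a blunt 10 mm tip.
- plunger_top (a point): Centre of the top face of the red plunger's cap (46 mm diameter, 14 mm thick), 95 mm above the table when up; it moves straight down with the plunger.
- plunger (a joint): Travel of the sprung plunger: 0 when up, 0.020 m when fully down. It takes 3 N to start and 9 N at the bottom, and springs back.
- red_bin: Bystander: open red plastic bin 90 (x) by 120 (y) by 45 mm, with some metal cells in it; origin at the centre of its underside.
- meter: Bystander: yellow hand meter lying face up, 150 (x) by 80 (y) by 41 mm; origin at the centre of its underside.
- steel_weight: Bystander: upright steel weight, 60 mm in diameter, 80 mm tall with its knob; origin at the centre of its underside.

How it is judged (in metres and radians):
On the way, in this order (a step that is already met when the one before it is completed fails the run):
1. the orange barrel stands mouth-down over the post, its rim flat on the tester's top, and the fingers have let go of it (horizontal distance between orange_barrel_mouth and post_foot below 0.009 m and z of orange_barrel_mouth in the frame of post_foot below 0.004 m and angle between orange_barrel's own x axis and vertical above 3.06 rad and contact force between the fingers and orange_barrel below 0.1 N), for 0.3 s.
2. the plunger is pushed all the way down (past 17 of its 20 mm) while the barrel stays seated (value of joint plunger above 0.017 m and horizontal distance between orange_barrel_mouth and post_foot below 0.009 m and z of orange_barrel_mouth in the frame of post_foot below 0.004 m and angle between orange_barrel's own x axis and vertical above 3.06 rad), for 0.1 s.
At the end, for the whole second after the job is handed in: Barrel released, at rest, mouth-down on the post: mouth centre within 9 mm of the post axis, rim under 4 mm above the tester top, tilt under 4.5 degrees; plunger back up (under 3 mm down); silver barrel, red bin, meter and steel weight each within 25 mm of their starts (all of step 1 and linear speed of orange_barrel below 0.02 m/s and value of joint plunger below 0.003 m and distance of each of silver_barrel, red_bin, meter, steel_weight from where it was at the start of the episode below 0.025 m); the robot touches nothing.
It fails at once if the silver barrel is moved by more than 25 mm (distance of silver_barrel from where it was at the start of the episode above 0.025 m).
It fails at once if the red bin is moved by more than 25 mm (distance of red_bin from where it was at the start of the episode above 0.025 m).
It fails at once if the yellow meter is moved by more than 25 mm (distance of meter from where it was at the start of the episode above 0.025 m).
It fails at once if the steel weight is moved by more than 25 mm (distance of steel_weight from where it was at the start of the episode above 0.025 m).
It fails at once if the barrel is dropped over the post (it comes down round the post faster than 0.45 m/s) (linear speed of orange_barrel above 0.45 m/s and horizontal distance between orange_barrel_mouth and post_foot below 0.015 m and z of orange_barrel_mouth in the frame of post_foot below 0.07 m).
It also fails if it takes over 58 s, if anything falls off the work surface, if the arm or the gripper's body presses on something with over 40 N, if the wrist force passes 120 N, or if a joint passes its speed limit or range.

## Working session

There is one attempt and no reset: what is moved stays moved. The work goes in short steps, Python scripts to look and compute and a tool call to move; the robot and the scene stay as the last step left them, time stands still between calls to the robot, and variables do not carry over. Pictures are saved under pics/ and viewed, at most 10 in all, crops included, and the job is handed in when it is done.

Besides the shell and the picture viewer there is one more tool, called as name(argument=value, ...) on one line, values as JSON. jog_arm: Moves the arm, as the interface text tells. Its arguments: {"type":"object","properties":{"rows":{"type":"array","items":{"type":"array","items":{"type":"number"}}},"force":{"type":"number"}},"required":["rows"]}

```bash
mkdir -p pics; ls; cat > h.py <<'E'
import numpy as np, cv2
from rig import ctrl, imaging, find_in, outline_of
def pts(c,mask):
    v,u=np.nonzero(mask&(c["range_z"]>0)); z=c["range_z"][v,u]
    P=np.c_[(u-c["cx"])/c["fx"]*z,(v-c["cy"])/c["fy"]*z,z]
    R=cv2.Rodrigues(np.array(c["rvec"],float))[0]
    return (P-np.array(c["tvec"]).ravel())@R
def proj(c,X):
    return cv2.projectPoints(np.atleast_2d(np.array(X,float)),np.array(c["rvec"],float),np.array(c["tvec"],float),np.array([[c["fx"],0,c["cx"]],[0,c["fy"],c["cy"]],[0,0,1.]]),None)[0][:,0]
def save(c,n): cv2.imwrite(f"pics/{n}.png",c["img"][:,:,::-1])
E
python3 - <<'E'
from h import *
np.set_printoptions(precision=4,suppress=True)
print(ctrl.read_state(), ctrl.tcp_to_tips)
C=[]
for n in ["scene","top"]:
    c=imaging.capture(n); C.append(c["img"]); 
    for l in ["orange_barrel","orange_barrel_mouth","silver_barrel","cradle","tester","plunger_top","plunger","red_bin","meter","steel_weight"]:
        f=find_in(n,l); o=outline_of(n,l)
        s=""
        if o:
            m=o[0]["pixels"]; P=pts(c,m); s=(m.sum(),P.mean(0).round(4) if len(P) else None, np.percentile(P,[2,98],axis=0).round(3).tolist() if len(P) else None)
        print(n,l,[(np.round(x["point"],4).tolist(),round(x["confidence"],2)) for x in f[:2]],s)
    save(c,n)
im=np.vstack(C)[:,:,::-1]
E
```

```text
pics
{'time_s': 0.0, 'joint_positions': array([-84.3794,   5.9964,   5.5259,  89.6058,  -0.0006,  77.5238]), 'joint_velocities': array([ 0.1157,  0.049 , -0.0872,  0.0226,  0.0435,  0.0196]), 'joint_torque': array([  0.0004, -55.6934,  50.3649,   0.0167,  -0.0002,  -0.    ]), 'tool_pos': array([ 0.1863, -0.57  ,  0.2555]), 'eef_rot': array([-179.9253,   -0.0159,   18.0968]), 'force': array([-0.0241, -0.6645,  1.5403]), 'moment': array([ 0.0498, -0.0268, -0.018 ]), 'grip_force': 0.0, 'finger_gap': 0.08560723852524259} 0.025
scene orange_barrel [([0.5128, 0.0944, 0.0844], 0.83)] (np.int64(375), array([0.5101, 0.107 , 0.0791]), [[0.478, 0.058, 0.027], [0.532, 0.183, 0.099]])
scene orange_barrel_mouth [([0.5147, 0.0988, 0.0852], 0.91)] (np.int64(325), array([0.5116, 0.1029, 0.0832]), [[0.485, 0.059, 0.064], [0.531, 0.173, 0.099]])
scene silver_barrel [([0.6266, 0.1104, 0.0832], 0.65)] (np.int64(366), array([0.6204, 0.1291, 0.08  ]), [[0.532, 0.081, 0.001], [0.645, 0.25, 0.099]])
scene cradle [] (np.int64(1618), array([0.577 , 0.1051, 0.0217]), [[0.481, 0.036, 0.005], [0.667, 0.214, 0.066
[... 1778 characters left out ...]
.611, -0.048, 0.097]])
top plunger_top [] (np.int64(212), array([ 0.5394, -0.0944,  0.0951]), [[0.521, -0.114, 0.092], [0.558, -0.074, 0.099]])
top plunger [([0.5422, -0.0968, 0.0974], 0.81)] (np.int64(237), array([ 0.5394, -0.0943,  0.093 ]), [[0.516, -0.114, 0.051], [0.561, -0.073, 0.099]])
top red_bin [([0.8039, 0.0019, 0.0234], 0.8), ([0.5003, 0.1184, 0.0824], 0.35)] (np.int64(1365), array([0.8051, 0.0012, 0.0201]), [[0.757, -0.055, 0.0], [0.848, 0.06, 0.047]])
top meter [([0.6544, 0.4512, 0.0359], 0.64), ([0.5403, -0.0927, 0.0954], 0.34)] (np.int64(1598), array([0.6551, 0.4496, 0.0337]), [[0.585, 0.409, 0.006], [0.726, 0.496, 0.043]])
top steel_weight [([0.6292, -0.4528, 0.0567], 0.55)]
```

View pics/scene.png

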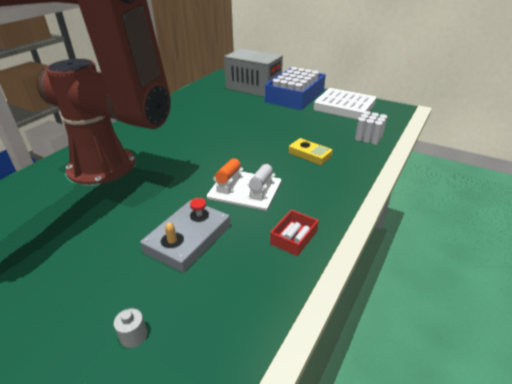

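View pics/top.png

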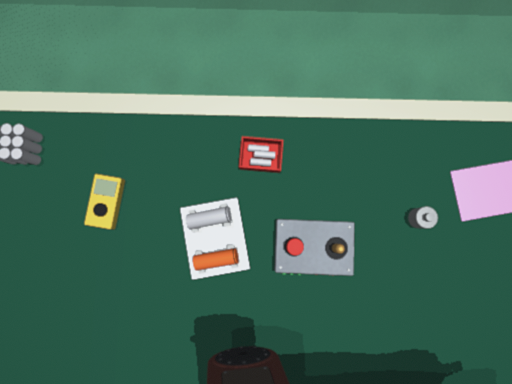

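```bash
python3 - <<'E'
from h import *
np.set_printoptions(precision=4,suppress=True)
t=imaging.capture("top"); s=imaging.capture("scene")
for c,n in((t,"top"),(s,"scene")):
  m=outline_of(n,"orange_barrel")[0]["pixels"]
  hsv=cv2.cvtColor(c["img"],cv2.COLOR_RGB2HSV)
  mo=(hsv[...,0]<16)&(hsv[...,1]>150)&(hsv[...,2]>60)&cv2.dilate(m.astype(np.uint8),np.ones((9,9))).astype(bool)
  P=pts(c,mo); P=P[(P[:,2]>.045)]
  w=np.linalg.eigh(np.cov(P[:,:2].T))[1][:,1]; 
  if w[1]>0:w=-w
  mu=P[:,:2].mean(0); d=(P[:,:2]-mu)@w
  print(n,len(P),mu,w,np.degrees(np.arctan2(w[1],w[0])),np.percentile(d,[0,1,99,100]))
  for a in np.arange(-.06,.061,.012):
    k=abs(d-a)<.006
    if k.sum(): 
      q=P[k]; e=(q[:,:2]-mu)@[-w[1],w[0]]; print(round(a,3),k.sum(),np.percentile(q[:,2],95).round(4),e.min().round(4),e.max().round(4))
# post and tester top
P=pts(t,np.ones((384,512),bool))
k=(abs(P[:,2]-.045)<.004)&(P[:,0]>.42)&(P[:,0]<.66)&(P[:,1]<-.02)&(P[:,1]>-.3)
print("tester",cv2.minAreaRect(P[k,:2].astype(np.float32)),P[k,2].mean())
k=(P[:,2]>.055)&(P[:,0]>.42)&(P[:,0]<.66)&(P[:,1]<-.17)&(P[:,1]>-.3)
print("post",k.sum(),P[k][P[k,2].argsort()[::-1]][::6])
k=(P[:,2]>.085)&(P[:,0]>.42)&(P[:,0]<.66)&(P[:,1]>-.17)&(P[:,1]<-.03)
print("plunger",cv2.minEnclosingCircle(P[k,:2].astype(np.float32)),P[k].mean(0))
P=pts(s,np.ones((384,512),bool))
k=(P[:,2]>.055)&(P[:,0]>.46)&(P[:,0]<.66)&(P[:,1]<-.17)&(P[:,1]>-.26)
print("post",k.sum(),np.percentile(P[k],[2,50,98],axis=0))
k=(P[:,2]>.085)&(P[:,0]>.46)&(P[:,0]<.66)&(P[:,1]>-.17)&(P[:,1]<-.03)
print("plunger",cv2.minEnclosingCircle(P[k,:2].astype(np.float32)),P[k].mean(0))
cv2.imwrite("pics/z.png",np.hstack([cv2.resize(t["img"][190:285,170:265,::-1],(400,400),interpolation=2),cv2.resize(s["img"][150:215,200:290,::-1],(400,400),interpolation=2)]))
E
```

```text
top 222 [ 0.5417 -0.0927] [ 0.9698 -0.2441] -14.126171442466351 [-0.0224 -0.0208  0.0213  0.0223]
-0.024 12 0.0972 -0.0096 0.0098
-0.012 63 0.0982 -0.0204 0.0184
-0.0 72 0.0987 -0.0216 0.0203
0.012 63 0.0975 -0.0199 0.0192
0.024 12 0.098 -0.0076 0.0079
scene 317 [0.5116 0.1013] [ 0.1164 -0.9932] -83.3184374166603 [-0.0808 -0.0771  0.0428  0.044 ]
-0.06 20 0.0837 -0.0217 0.0089
-0.048 18 0.0867 -0.0205 0.0101
-0.036 23 0.089 -0.019 0.0117
-0.024 20 0.0912 -0.0233 0.0144
-0.012 24 0.0927 -0.0199 0.015
-0.0 21 0.096 -0.0168 0.0148
0.012 27 0.0965 -0.0161 0.0163
0.024 22 0.1 -0.0157 0.017
0.036 113 0.0993 -0.0207 0.0183
0.048 7 0.085 -0.0183 -0.0013
tester ((0.5395224094390869, -0.15435633063316345), (0.21936388313770294, 0.1496841013431549), 89.04475402832031) 0.04510504448781854
post 93 [[ 0.543  -0.2154  0.106 ]
 [ 0.5402 -0.2134  0.103 ]
 [ 0.5428 -0.211   0.1021]
 [ 0.5427 -0.2084  0.1018]
 [ 0.5347 -0.206   0.1007]
 [ 0.5373 -0.206   0.1003]
 [ 0.5402 -0.2197  0.0987]
 [ 0.5479 -0.212   0.097 ]
 [ 0.5397 -0.2042  0.0961]
 [ 0.548  -0.2206  0.0945]
 [ 0.529  -0.2077  0.0921]
 [ 0.5264 -0.2162  0.0902]
 [ 0.5474 -0.2063  0.0854]
 [ 0.5335 -0.2026  0.0774]
 [ 0.5385 -0.2014  0.0694]
 [ 0.5437 -0.2029  0.0617]]
plunger ((0.5407533049583435, -0.09467525780200958), 0.022564275190234184) [ 0.5406 -0.0944  0.0949]
post 160 [[ 0.5319 -0.2287  0.056 ]
 [ 0.5458 -0.222   0.0839]
 [ 0.5518 -0.2082  0.1048]]
plunger ((0.5415520668029785, -0.0959586650133133), 0.025341609492897987) [ 0.5441 -0.0996  0.0948]
```

View pics/z.png

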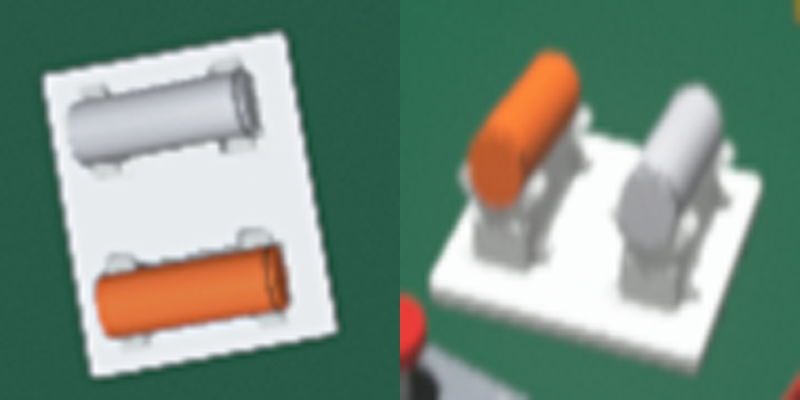

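```bash
python3 - <<'E'
from h import *
np.set_printoptions(precision=4,suppress=True)
for n in("top","scene"):
  c=imaging.capture(n)
  hsv=cv2.cvtColor(c["img"],cv2.COLOR_RGB2HSV)
  mo=(hsv[...,0]<16)&(hsv[...,1]>150)&(hsv[...,2]>60)
  P=pts(c,mo); P=P[(P[:,2]>.045)&(P[:,1]>.02)&(P[:,1]<.22)&(P[:,0]<.56)&(P[:,0]>.44)]
  r=cv2.minAreaRect(P[:,:2].astype(np.float32)); print(n,len(P),r)
  for y in np.arange(.06,.19,.012):
    q=P[abs(P[:,1]-y)<.006]
    if len(q): print(y.round(3),len(q),np.percentile(q[:,2],95).round(4),q[:,0].min().round(4),q[:,0].max().round(4), q[q[:,2].argsort()[-5:],0].mean().round(4))
  A=pts(c,np.ones((384,512),bool)); k=(abs(A[:,2]-.015)<.004)&(abs(A[:,0]-.557)<.14)&(abs(A[:,1]-.127)<.12)
  print("cradle",cv2.minAreaRect(A[k,:2].astype(np.float32)))
E
```

```text
top 608 ((0.5022686719894409, 0.12125173211097717), (0.03819376602768898, 0.11915294080972672), 11.843480110168457)
0.06 22 0.0984 0.496 0.522 0.5046
0.072 64 0.102 0.4932 0.5305 0.5127
0.084 66 0.0993 0.49 0.5275 0.5049
0.096 58 0.0959 0.4895 0.5271 0.508
0.108 62 0.0952 0.4864 0.5242 0.5013
0.12 64 0.0921 0.4831 0.5209 0.5008
0.132 59 0.0892 0.48 0.5181 0.4982
0.144 64 0.0871 0.4797 0.5175 0.4989
0.156 63 0.0851 0.4763 0.5143 0.4967
0.168 57 0.0835 0.473 0.5113 0.4921
0.18 29 0.0811 0.4757 0.5082 0.4912
cradle ((0.5577018857002258, 0.1324874460697174), (0.2097005695104599, 0.1699855774641037), 11.748207092285156)
scene 317 ((0.5086305737495422, 0.11821635067462921), (0.041973743587732315, 0.12405288219451904), 5.966349124908447)
0.06 86 0.0952 0.4933 0.5332 0.5072
0.072 42 0.0999 0.5002 0.5335 0.5143
0.084 28 0.0981 0.4969 0.5339 0.5088
0.096 23 0.0971 0.4951 0.528 0.5081
0.108 21 0.094 0.4935 0.5252 0.5038
0.12 26 0.0921 0.4871 0.5235 0.5017
0.132 20 0.0896 0.4914 0.5212 0.4978
0.144 21 0.0879 0.4876 0.5182 0.498
0.156 21 0.0865 0.4854 0.5178 0.4935
0.168 19 0.0832 0.4823 0.5126 0.4878
0.18 10 0.0807 0.4909 0.51 0.4951
cradle ((0.5572911500930786, 0.13305729627609253), (0.2103138267993927, 0.1775815784931183), 11.677242279052734)
```

jog_arm(rows=[[2, 4, 0, 0.08, 8.5], [5, 10, 0, 0.2, 8.5], [8, 16.7, 0, 0.32, 8.5], [11, 23, 0, 0.44, 8.5], [14, 29.2, 0, 0.58, 8.5], [16.5, 34.5, 0, 0.7, 8.5], [19, 39.5, 0, 0.82, 8.5], [20.5, 42.8, 0, 0.9, 8.5]], force=20)

```text
time_s: 3.07
tool_pos: [0.3309, -0.2681, 0.2565]
eef_rot: [180.0, 0.0, 70.0]
force: [1.1, 0.1, 0.6]
finger_gap: 0.0848
grip_force: 0.0
```

jog_arm(rows=[[1.5, 3, 0, 0.08, 8.5], [4, 8.5, 0, 0.2, 8.5], [6.5, 13.7, 0, 0.32, 8.5], [9, 19, 0, 0.44, 8.5], [10.5, 22, 0, 0.53, 8.5], [11.5, 24, 0, 0.561, 8.5], [11.5, 24, 0, 0.561, 8.5], [11.5, 24, 0, 0.561, 8.5]])

```text
time_s: 3.73
tool_pos: [0.4467, -0.0261, 0.2564]
eef_rot: [179.9, -0.0, 102.1]
force: [0.5, -1.4, 0.3]
finger_gap: 0.0848
grip_force: 0.0
```

jog_arm(rows=[[1.5, 3.1, 0, 0, 8.5], [3, 6.2, 0, 0, 8.5], [4.5, 9.3, -1, 0, 8.5], [5.5, 11.5, -4, 0, 8.5], [6, 12.4, -7, 0, 8.5], [6, 12.4, -10, 0, 8.5], [6, 12.4, -10, 0, 8.5], [6, 12.4, -10, 0, 8.5]])

```text
time_s: 4.4
tool_pos: [0.5044, 0.0938, 0.1555]
eef_rot: [-179.8, -0.0, 101.8]
force: [0.5, 0.4, 1.1]
finger_gap: 0.085
grip_force: 0.0
```

```bash
python3 - <<'E'
from h import *
np.set_printoptions(precision=4,suppress=True)
s=ctrl.read_state(); print(s["tool_pos"],s["eef_rot"],s["joint_positions"])
c=imaging.capture("wrist"); save(c,"w1")
hsv=cv2.cvtColor(c["img"],cv2.COLOR_RGB2HSV)
P=pts(c,(hsv[...,0]<16)&(hsv[...,1]>150)&(hsv[...,2]>60)); P=P[(P[:,2]>.04)&(P[:,2]<.11)]
print(len(P),cv2.minAreaRect(P[:,:2].astype(np.float32)) if len(P) else 0)
for y in np.arange(.06,.19,.012):
    q=P[abs(P[:,1]-y)<.006]
    if len(q): print(y.round(3),len(q),np.percentile(q[:,2],95).round(4),q[:,0].min().round(4),q[:,0].max().round(4))
E
```

```text
[0.5044 0.0938 0.1555] [-179.8291   -0.0353  101.7873] [ -4.0953  -8.8235 -19.4577  79.5398  -0.0128  74.1174]
11108 ((0.6012340784072876, 0.06298871338367462), (0.11219001561403275, 0.3370448350906372), 59.10918426513672)
0.06 59 0.0973 0.4923 0.5074
0.072 824 0.0987 0.4911 0.534
0.084 1087 0.0967 0.4876 0.5324
0.096 1092 0.0946 0.4854 0.5297
0.108 1137 0.0925 0.4832 0.5271
0.12 1151 0.0903 0.4809 0.5254
0.132 1176 0.0882 0.4786 0.5224
0.144 1200 0.086 0.4763 0.5197
0.156 1256 0.0839 0.4728 0.518
0.168 1283 0.0817 0.4707 0.5151
0.18 742 0.0798 0.4714 0.5123
```

View pics/w1.png

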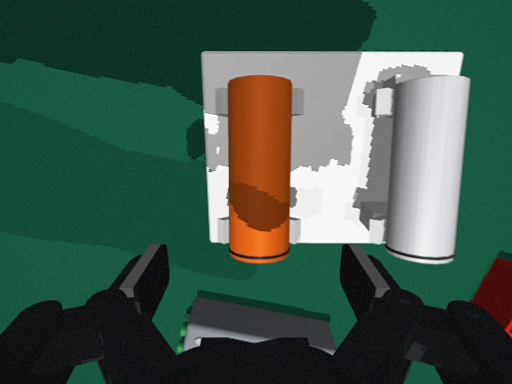

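jog_arm(rows=[[0.26, 0.5, -2, 0, 8.5], [0.26, 0.5, -4.5, 0, 8.5], [0.26, 0.5, -6.5, 0, 8.5], [0.26, 0.5, -7.5, 0, 8.5], [0.26, 0.5, -8, 0, 8.5], [0.26, 0.5, -8, 0, 6], [0.26, 0.5, -8, 0, 4], [0.26, 0.5, -8, 0, 4]], force=20)

```text
time_s: 5.12
tool_pos: [0.5093, 0.0989, 0.0782]
eef_rot: [179.9, 0.0, 101.8]
force: [0.3, 0.2, 0.3]
finger_gap: 0.0511
grip_force: 0.0
```

jog_arm(rows=[[0, 0, 0, 0, 4], [0, 0, 0, 0, 4], [0, 0, 0, 0, 4], [0, 0, 0, 0, 4]])

```text
time_s: 5.45
tool_pos: [0.5067, 0.0984, 0.0778]
eef_rot: [-179.8, 0.1, 101.8]
force: [-15.2, -4.8, 14.8]
finger_gap: 0.0445
grip_force: 19.6
```

jog_arm(rows=[[0.1, 0, 0.6, 0, 4], [0.1, 0, 1.5, 0, 4], [0.1, 0, 2.5, 0, 4], [0.1, 0, 4, 0, 4], [0.1, 0, 6, 0, 4], [0.1, 0, 9, 0, 4], [0.1, 0, 12, 0, 4], [0.1, 0, 12, 0, 4]])

```text
time_s: 6.12
tool_pos: [0.5121, 0.0991, 0.204]
eef_rot: [179.4, 0.1, 101.8]
force: [1.1, 0.3, -0.4]
finger_gap: 0.0439
grip_force: 20.7
```

```bash
cat > tilt.py <<'E'
from h import *
import sys
np.set_printoptions(precision=4,suppress=True)
s=ctrl.read_state(); t=np.array(s["tool_pos"]); print(s["time_s"],t,s["eef_rot"],s["force"],s["moment"],s["finger_gap"],s["grip_force"])
for n in ("wrist","scene","top"):
  c=imaging.capture(n)
  hsv=cv2.cvtColor(c["img"],cv2.COLOR_RGB2HSV)
  P=pts(c,((hsv[...,0]<16)|(n=="wrist")&(hsv[...,0]<16))&(hsv[...,1]>150)&(hsv[...,2]>40)); P=P[np.linalg.norm(P-t,axis=1)<.12]
  if n==(sys.argv[1:] or ["x"])[0]: save(c,sys.argv[2])
  if len(P)<30: print(n,len(P)); continue
  y=np.radians(s["eef_rot"][2]); m=np.array([np.cos(y),np.sin(y)]); l=np.array([-m[1],m[0]])
  a=(P[:,:2]-t[:2])@m; b=(P[:,:2]-t[:2])@l
  print(n,len(P),"along",np.percentile(a,[1,50,99]),"lat",np.percentile(b,[1,50,99]),"z-tcp",np.percentile(P[:,2]-t[2],[1,50,99]))
  for q in np.arange(-.09,.091,.015):
    k=abs(a-q)<.0075
    if k.sum()>8: print("  %.3f z %.4f %.4f"%(q,*(np.percentile(P[k,2],[4,96])-t[2])),end=";")
  print()
E
python3 tilt.py scene s2
```

```text
6.1167 [0.5121 0.0991 0.204 ] [179.4452   0.1427 101.8111] [ 1.0929  0.2891 -0.4396] [ 0.0206 -0.0576 -0.0131] 0.04385808692807676 20.711577013134956
wrist 24986 along [-0.0205  0.0358  0.0837] lat [-0.0209 -0.0008  0.0191] z-tcp [-0.0096  0.0055  0.0183]
  -0.030 z 0.0029 0.0122;  -0.015 z 0.0055 0.0185;  0.000 z 0.0023 0.0162;  0.015 z 0.0002 0.0142;  0.030 z -0.0020 0.0109;  0.045 z -0.0047 0.0082;  0.060 z -0.0075 0.0055;  0.075 z -0.0100 0.0028;  0.090 z -0.0075 0.0009;
scene 234 along [-0.0405 -0.0331  0.0617] lat [-0.0206 -0.0038  0.0211] z-tcp [-0.0234  0.0038  0.0208]
  -0.045 z -0.0210 0.0032;  -0.030 z -0.0142 0.0185;  -0.015 z -0.0075 0.0178;  0.000 z 0.0056 0.0153;  0.015 z 0.0086 0.0232;
top 53 along [-0.0377 -0.0342 -0.0296] lat [-0.0143  0.0038  0.018 ] z-tcp [-0.0109  0.0057  0.1104]
  -0.030 z -0.0099 0.0156;
```

jog_arm(rows=[[0.2, -1.5, 0, -0.02, 4], [0.5, -4, 0, -0.05, 4], [0.8, -7, 0, -0.08, 4], [1.1, -10, 0, -0.12, 4], [1.4, -13, 0, -0.16, 4], [1.8, -16, 0, -0.2, 4], [2.2, -19, 0, -0.206, 4], [2.8, -22, 0, -0.206, 4]])

```text
time_s: 6.93
tool_pos: [0.5364, -0.122, 0.195]
eef_rot: [-179.9, -0.1, 90.0]
force: [0.4, 0.6, -1.4]
finger_gap: 0.0438
grip_force: 20.7
```

jog_arm(rows=[[0, -3, 0, 0, 4], [0, -6, 0, 0, 4], [0, -9, 0, 0, 4], [0, -12, 0, 0, 4], [0, -15, 0, 0, 4], [0, -18, 0, 0, 4], [0, -21, 0, 0, 4], [0, -22, 0, 0, 4]])

```text
time_s: 7.6
tool_pos: [0.5361, -0.3441, 0.1943]
eef_rot: [-179.9, -0.0, 89.8]
force: [0.5, 1.2, -1.1]
finger_gap: 0.0439
grip_force: 20.7
```

jog_arm(rows=[[0, 0, 0, 0, 4], [0, 0, 0, 0, 4], [0, 0, 0, 0, 4]])

```text
time_s: 7.85
tool_pos: [0.5371, -0.3396, 0.1957]
eef_rot: [-180.0, -0.1, 90.0]
force: [-0.1, 1.0, -1.1]
finger_gap: 0.0441
grip_force: 20.7
```

```bash
python3 tilt.py wrist w2; python3 - <<'E'
from h import *
for n in("wrist","top","scene"):
  c=imaging.capture(n); P=pts(c,np.ones((384,512),bool))
  for h in (.055,.075,.09,.1):
    k=(abs(P[:,2]-h)<.006)&(abs(P[:,0]-.54)<.03)&(abs(P[:,1]+.213)<.03)
    if k.sum()>3:print(n,h,k.sum(),np.percentile(P[k],[3,97],axis=0).round(4).tolist())
E
```

```text
7.85 [ 0.5371 -0.3396  0.1957] [-179.958    -0.0718   90.0403] [-0.0556  1.0109 -1.1363] [-0.0404 -0.0857  0.0558] 0.044084164157282356 20.74093334376812
wrist 25141 along [-0.0205  0.0361  0.0841] lat [-0.0211 -0.0009  0.0191] z-tcp [-0.0099  0.0055  0.0181]
  -0.030 z 0.0019 0.0119;  -0.015 z 0.0053 0.0184;  0.000 z 0.0022 0.0163;  0.015 z 0.0002 0.0139;  0.030 z -0.0022 0.0109;  0.045 z -0.0048 0.0083;  0.060 z -0.0075 0.0056;  0.075 z -0.0102 0.0030;  0.090 z -0.0085 0.0011;
scene 665 along [-0.0394 -0.0124  0.0827] lat [-0.0597 -0.0141  0.0174] z-tcp [-0.0265  0.0021  0.0509]
  -0.045 z -0.0182 -0.0036;  -0.030 z -0.0099 0.0219;  -0.015 z -0.0089 0.0217;  0.000 z 0.0136 0.0275;  0.015 z -0.0169 0.0676;  0.030 z -0.0211 -0.0049;  0.045 z -0.0235 0.0027;  0.060 z -0.0262 0.0056;  0.075 z -0.0260 0.0045;  0.090 z -0.0129 0.0027;
top 666 along [0.002  0.0445 0.0844] lat [-0.0202 -0.0002  0.0206] z-tcp [-0.0367  0.0048  0.0158]
  0.000 z 0.0027 0.0160;  0.015 z 0.0005 0.0157;  0.030 z -0.0015 0.0133;  0.045 z -0.0049 0.0103;  0.060 z -0.0096 0.0073;  0.075 z -0.0380 0.0050;  0.090 z -0.0087 0.0032;
wrist 0.055 67 [[0.5293, -0.2275, 0.0491], [0.5509, -0.2198, 0.06]]
wrist 0.075 81 [[0.5294, -0.2274, 0.0701], [0.5513, -0.2201, 0.0807]]
wrist 0.09 419 [[0.5288, -0.227, 0.0859], [0.5525, -0.2043, 0.0957]]
wrist 0.1 977 [[0.5316, -0.2244, 0.0945], [0.5498, -0.2062, 0.1032]]
top 0.055 20 [[0.5118, -0.2385, 0.049], [0.5573, -0.1915, 0.0586]]
top 0.075 7 [[0.534, -0.2079, 0.0698], [0.5493, -0.2025, 0.0784]]
top 0.09 31 [[0.5263, -0.2265, 0.0874], [0.5504, -0.2024, 0.0956]]
top 0.1 55 [[0.5293, -0.2226, 0.0945], [0.548, -0.2054, 0.1039]]
scene 0.055 42 [[0.5311, -0.2306, 0.049], [0.5621, -0.201, 0.0596]]
scene 0.075 34 [[0.5356, -0.2274, 0.0696], [0.5523, -0.2099, 0.0794]]
scene 0.09 39 [[0.5323, -0.2277, 0.0857], [0.5514, -0.2099, 0.095]]
scene 0.1 45 [[0.5315, -0.2252, 0.0943], [0.5498, -0.2093, 0.1044]]
```

View pics/w2.png

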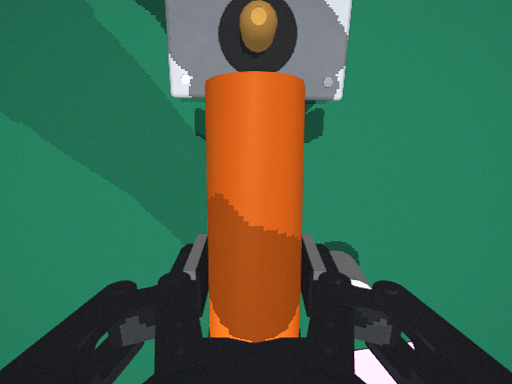

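jog_arm(rows=[[0.3, 0, -2, 0, 4], [0.3, 0, -4, 0, 4], [0.3, 0, -6, 0, 4], [0.3, 0, -7.5, 0, 4], [0.3, 0, -7.8, 0, 4], [0.3, 1, -7.8, 0, 4], [0.3, 2, -7.8, 0, 4], [0.3, 2.6, -7.8, 0, 4]])

```text
time_s: 8.82
tool_pos: [0.5408, -0.3137, 0.1199]
eef_rot: [179.9, 0.0, 90.0]
force: [0.3, -0.1, -0.7]
finger_gap: 0.0441
grip_force: 20.8
```

jog_arm(rows=[[0, 0, 0, 0, 4], [0, 0, 0, 0, 4]])

```text
time_s: 8.98
tool_pos: [0.5408, -0.3146, 0.1196]
eef_rot: [179.9, 0.1, 90.1]
force: [-0.7, -0.3, -1.2]
finger_gap: 0.0436
grip_force: 20.7
```

```bash
python3 tilt.py scene s3 | grep -v top; python3 -c "
import cv2;i=cv2.imread('pics/s3.png')[180:280,120:270];cv2.imwrite('pics/s3z.png',cv2.resize(i,(750,500),interpolation=2))"
```

```text
8.9833 [ 0.5408 -0.3146  0.1196] [179.9163   0.0783  90.0563] [-0.7411 -0.2749 -1.2236] [0.0024 0.0475 0.0124] 0.043575106658837855 20.74973752722144
wrist 25132 along [-0.0204  0.0363  0.0842] lat [-0.0211 -0.0009  0.0191] z-tcp [-0.01    0.0054  0.0182]
  -0.030 z 0.0021 0.0122;  -0.015 z 0.0052 0.0185;  0.000 z 0.0024 0.0162;  0.015 z 0.0000 0.0140;  0.030 z -0.0022 0.0109;  0.045 z -0.0049 0.0082;  0.060 z -0.0076 0.0055;  0.075 z -0.0100 0.0029;  0.090 z -0.0099 0.0009;
scene 544 along [-0.0396 -0.0145  0.091 ] lat [-0.0585 -0.0121  0.0192] z-tcp [-0.0675  0.0011  0.0481]
  -0.045 z -0.0185 -0.0015;  -0.030 z -0.0071 0.0215;  -0.015 z -0.0079 0.0201;  0.000 z 0.0086 0.0229;  0.015 z -0.0142 0.0655;  0.030 z -0.0241 -0.0100;  0.045 z -0.0233 -0.0014;  0.060 z -0.0241 0.0042;  0.075 z -0.0337 0.0039;  0.090 z -0.0733 0.0007;
  0.000 z 0.0024 0.0137;  0.015 z -0.0003 0.0153;  0.030 z -0.0053 0.0125;  0.045 z -0.0092 0.0083;  0.060 z -0.0091 0.0063;  0.075 z -0.0378 0.0032;  0.090 z -0.0046 0.0005;
```

View pics/s3z.png

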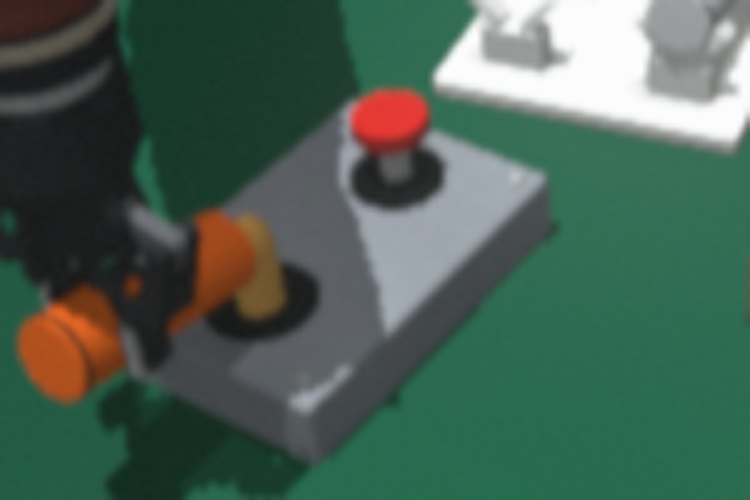

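jog_arm(rows=[[0, 0.5, 0, 0, 4], [0, 1, 0.1, 0, 4], [0, 1.3, 0.6, 0, 4], [0, 1.6, 1.3, 0, 4], [0, 2, 1.9, 0, 4], [0, 2.5, 2.5, 0, 4], [0, 2.5, 2.5, 0, 4]])

```text
time_s: 9.72
tool_pos: [0.5407, -0.2894, 0.1449]
eef_rot: [179.9, 0.1, 90.0]
force: [0.0, -2.9, 0.2]
finger_gap: 0.0442
grip_force: 22.1
```

```bash
python3 tilt.py | grep -v top
```

```text
9.7167 [ 0.5407 -0.2894  0.1449] [179.9229   0.0669  90.034 ] [ 0.0207 -2.9136  0.2492] [-0.7981  0.0828  0.0477] 0.04418537731147765 22.14507518336177
wrist 22015 along [-0.0156  0.0256  0.079 ] lat [-0.0211 -0.0009  0.0193] z-tcp [-0.0345 -0.0016  0.0241]
  -0.015 z 0.0089 0.0244;  0.000 z 0.0013 0.0205;  0.015 z -0.0060 0.0124;  0.030 z -0.0143 0.0032;  0.045 z -0.0228 -0.0053;  0.060 z -0.0315 -0.0139;  0.075 z -0.0368 -0.0223;
scene 530 along [-0.0423 -0.0176  0.0734] lat [-0.0461 -0.0137  0.0193] z-tcp [-0.0685  0.004   0.032 ]
  -0.045 z -0.0066 0.0062;  -0.030 z 0.0033 0.0287;  -0.015 z -0.0089 0.0300;  0.000 z -0.0045 0.0270;  0.015 z -0.0274 0.0394;  0.030 z -0.0385 -0.0124;  0.045 z -0.0488 -0.0151;  0.060 z -0.0693 -0.0160;  0.075 z -0.0683 -0.0226;
  0.000 z -0.0055 0.0111;  0.015 z -0.0085 0.0118;  0.030 z -0.0170 0.0039;  0.045 z -0.0249 -0.0045;  0.060 z -0.0312 -0.0139;  0.075 z -0.0453 -0.0228;
```

jog_arm(rows=[[0, 0.5, 0.5, 0, 4], [0, 1.1, 1.0, 0, 4], [0, 1.7, 1.45, 0, 4], [0, 2.3, 1.8, 0, 4], [0, 3, 2.1, 0, 4], [0, 3.7, 2.35, 0, 4], [0, 4.4, 2.55, 0, 4], [0, 4.4, 2.55, 0, 4]])

```text
time_s: 10.53
tool_pos: [0.5403, -0.2445, 0.1694]
eef_rot: [180.0, 0.0, 90.1]
force: [-1.3, -3.2, -0.5]
finger_gap: 0.0436
grip_force: 26.8
```

```bash
python3 tilt.py | grep -v top
```

```text
10.5333 [ 0.5403 -0.2445  0.1694] [179.9855   0.0038  90.063 ] [-1.3237 -3.2039 -0.4784] [-0.8294  0.2893 -0.0362] 0.04361773341590409 26.843588165938854
wrist 15879 along [-0.0066  0.0125  0.0493] lat [-0.0209 -0.0009  0.0193] z-tcp [-0.0701  0.0017  0.0352]
  -0.015 z 0.0054 0.0251;  0.000 z 0.0014 0.0346;  0.015 z -0.0230 0.0174;  0.030 z -0.0545 -0.0138;  0.045 z -0.0716 -0.0441;
scene 541 along [-0.038  -0.0147  0.0358] lat [-0.0221 -0.0124  0.0195] z-tcp [-0.0949  0.0012  0.0345]
  -0.030 z -0.0087 0.0270;  -0.015 z -0.0350 0.0333;  0.000 z -0.0705 0.0347;  0.015 z -0.0949 -0.0337;  0.030 z -0.0943 -0.0391;
  0.015 z -0.0236 0.0077;  0.030 z -0.0617 -0.0148;  0.045 z -0.0719 -0.0463;
```

jog_arm(rows=[[0, 0.6, 0.1, 0, 4], [0, 1.2, 0.2, 0, 4], [0, 1.8, 0.2, 0, 4], [0, 2.4, 0.2, 0, 4], [0, 3, 0.1, 0, 4], [0, 3.4, 0.1, 0, 4], [0, 3.6, 0, 0, 4], [0, 3.6, 0, 0, 4]])

```text
time_s: 11.35
tool_pos: [0.5405, -0.2094, 0.1692]
eef_rot: [180.0, 0.0, 90.0]
force: [1.2, -2.6, 1.1]
finger_gap: 0.0439
grip_force: 25.2
```

```bash
python3 tilt.py scene s4; python3 -c "
import cv2;i=cv2.imread('pics/s4.png')[160:270,120:270];cv2.imwrite('pics/s4z.png',cv2.resize(i,(750,550),interpolation=2))"
```

```text
11.35 [ 0.5405 -0.2094  0.1692] [179.9514   0.024   90.0278] [ 1.2221 -2.563   1.0669] [-0.8776 -0.1512  0.0473] 0.0438955041520832 25.167170574204647
wrist 12507 along [-0.0074  0.009   0.0199] lat [-0.0202 -0.0009  0.0191] z-tcp [-0.0822  0.012   0.0319]
  -0.015 z 0.0116 0.0301;  0.000 z -0.0217 0.0313;  0.015 z -0.0764 0.0308;  0.090 z -0.0760 -0.0744;
scene 627 along [-0.033  -0.0203  0.0051] lat [-0.0216 -0.0108  0.0195] z-tcp [-0.0966 -0.0173  0.0323]
  -0.030 z -0.0718 0.0299;  -0.015 z -0.0871 0.0317;  0.000 z -0.0873 0.0321;
top 127 along [0.0035 0.0142 0.0204] lat [-0.0188 -0.0018  0.0179] z-tcp [-0.0832 -0.0443 -0.0093]
  0.000 z -0.0630 -0.0256;  0.015 z -0.0807 -0.0102;
```

View pics/s4z.png

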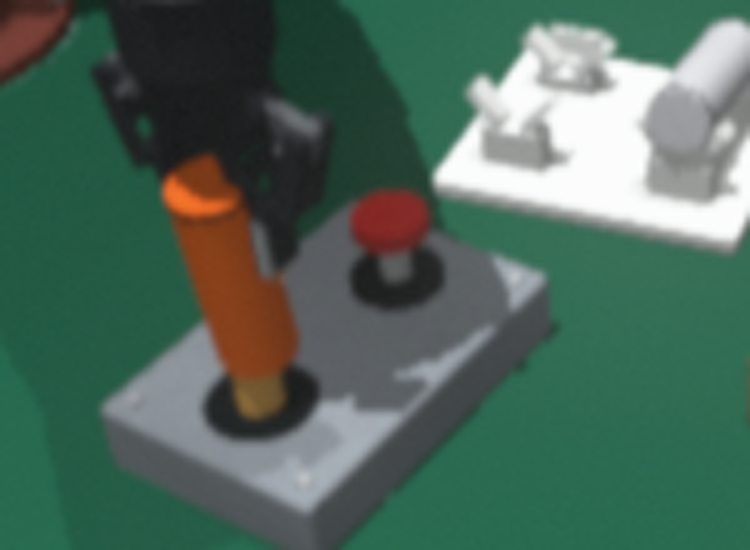

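jog_arm(rows=[[0, 0.3, 0, 0, 4], [0, 0.3, 0, 0, 4], [0, -0.1, -0.4, 0, 4], [0, -0.3, -1, 0, 4], [0, -0.4, -1.6, 0, 4], [0, -0.5, -2.2, 0, 4], [0, -0.5, -2.7, 0, 4], [0, -0.5, -3, 0, 4]])

```text
time_s: 12.17
tool_pos: [0.5398, -0.2143, 0.1375]
eef_rot: [-179.9, -0.1, 90.0]
force: [0.0, 2.8, 0.7]
finger_gap: 0.0443
grip_force: 23.5
```

```bash
python3 tilt.py; python3 - <<'E'
from h import *
t=np.array(ctrl.read_state()["tool_pos"])
for n in("wrist","scene"):
  c=imaging.capture(n); hsv=cv2.cvtColor(c["img"],cv2.COLOR_RGB2HSV)
  P=pts(c,(hsv[...,0]<16)&(hsv[...,1]>150)&(hsv[...,2]>40)); P=P[(np.linalg.norm(P[:,:2]-t[:2],axis=1)<.045)&(P[:,2]<.2)]
  print(n,"zmin",np.percentile(P[:,2],[0,1]))
  for z in np.arange(.05,.18,.015):
    q=P[abs(P[:,2]-z)<.006]
    if len(q)>10:
      A=np.c_[2*q[:,:2],np.ones(len(q))]
      # fit circle of R 22
      from scipy.optimize import least_squares
      r=least_squares(lambda p:np.hypot(*(q[:,:2]-p).T)-.022,[.5405,-.2148],loss="soft_l1",f_scale=.001).x
      print(z.round(3),len(q),r.round(4))
E
```

```text
12.1667 [ 0.5398 -0.2143  0.1375] [-179.9389   -0.0899   90.0022] [0.0307 2.8012 0.7168] [0.5268 0.0501 0.0094] 0.04427198693109093 23.532834303332493
wrist 14550 along [-0.0074  0.0099  0.1107] lat [-0.0202 -0.0013  0.0191] z-tcp [-0.0827  0.0038  0.0315]
  -0.015 z 0.0077 0.0301;  0.000 z -0.0290 0.0311;  0.015 z -0.0772 0.0307;  0.090 z -0.0535 -0.0443;
scene 656 along [-0.0328 -0.0198  0.1101] lat [-0.0215 -0.0107  0.0188] z-tcp [-0.0913 -0.0271  0.0319]
  -0.030 z -0.0769 0.0299;  -0.015 z -0.0877 0.0314;  0.000 z -0.0909 0.0319;
top 161 along [0.003  0.0155 0.1118] lat [-0.0189 -0.002   0.0176] z-tcp [-0.0879 -0.0426 -0.0075]
  0.000 z -0.0662 -0.0204;  0.015 z -0.0851 -0.0125;
wrist zmin [0.04368773 0.05454645]
0.05 155 [ 0.5408 -0.2168]
0.065 356 [ 0.5409 -0.2177]
0.08 458 [ 0.5409 -0.219 ]
0.095 558 [ 0.5409 -0.2202]
0.11 730 [ 0.5409 -0.2215]
0.125 980 [ 0.5409 -0.2227]
0.14 1355 [ 0.5409 -0.2239]
0.155 1869 [ 0.5409 -0.2252]
0.17 4010 [ 0.5409 -0.2318]
scene zmin [0.0452687  0.04649338]
0.05 43 [ 0.5376 -0.216 ]
0.065 53 [ 0.5383 -0.2173]
0.08 45 [ 0.5381 -0.2186]
0.095 47 [ 0.5385 -0.2199]
0.11 46 [ 0.5389 -0.2209]
0.125 40 [ 0.539  -0.2223]
0.14 47 [ 0.5387 -0.2234]
0.155 51 [ 0.5384 -0.225 ]
0.17 130 [ 0.544  -0.2172]
```

jog_arm(rows=[[0, 0, -0.2, 0, 4], [0, 0, -0.3, 0, 4], [0, 0.1, -0.4, 0, 4], [0, 0.2, -0.5, 0, 4], [0, 0.2, -0.5, 0, 4]])

```text
time_s: 12.83
tool_pos: [0.5407, -0.2137, 0.1361]
eef_rot: [179.9, 0.2, 90.0]
force: [-3.9, 2.0, 12.4]
finger_gap: 0.0441
grip_force: 24.5
```

```bash
cat > ax.py <<'E'
from h import *
from scipy.optimize import least_squares
s=ctrl.read_state(); print(s["time_s"],s["tool_pos"],s["force"],s["grip_force"],s["finger_gap"])
for n in("wrist","scene","top"):
  c=imaging.capture(n); hsv=cv2.cvtColor(c["img"],cv2.COLOR_RGB2HSV)
  P=pts(c,(hsv[...,0]<16)&(hsv[...,1]>150)&(hsv[...,2]>40)); P=P[(np.linalg.norm(P[:,:2]-[.5405,-.2148],axis=1)<.045)&(P[:,2]<.2)]
  if len(P)<50: continue
  k=P[:,2]>.158; print(n,"ztop",np.percentile(P[:,2],[50,98]).round(4))
  if k.sum()>9 and n=="top": print("topface",cv2.minEnclosingCircle(P[k,:2].astype(np.float32)))
  for z in (.06,.09,.12,.15):
    q=P[abs(P[:,2]-z)<.008]
    if len(q)>10: print(z,len(q),least_squares(lambda p:np.hypot(*(q[:,:2]-p).T)-.022,[.5405,-.2148],loss="soft_l1",f_scale=.001).x.round(4))
E
python3 ax.py
```

```text
12.8333 [ 0.54065672 -0.21369836  0.13612926] [-3.93854201  2.00122426 12.35532175] 24.468749295920134 0.04407519507057877
wrist ztop [0.1484 0.1674]
0.06 459 [ 0.5417 -0.2172]
0.09 725 [ 0.5417 -0.2196]
0.12 1242 [ 0.5417 -0.2219]
0.15 2357 [ 0.5417 -0.2243]
scene ztop [0.118  0.1682]
0.06 69 [ 0.5393 -0.2167]
0.09 66 [ 0.539  -0.2193]
0.12 58 [ 0.5393 -0.2211]
0.15 66 [ 0.539  -0.2237]
top ztop [0.088  0.1259]
0.06 21 [ 0.5394 -0.2174]
0.09 25 [ 0.5395 -0.2197]
0.12 15 [ 0.5392 -0.2221]
```

jog_arm(rows=[[0, 0, 0.2, 0, 4], [0, 0, 0.3, 0, 4], [0, 0, 0.3, 0, 4.6], [0, 0, 0.3, 0, 5], [0, 0, 0.3, 0, 6], [0, 0, 0.3, 0, 7.5], [0, 0, 0.3, 0, 8.5], [0, 0, 0.3, 0, 8.5]])

```text
time_s: 13.65
tool_pos: [0.5402, -0.2129, 0.1367]
eef_rot: [180.0, -0.0, 90.0]
force: [-0.0, -0.1, -1.4]
finger_gap: 0.0848
grip_force: 0.0
```

```bash
python3 ax.py
```

```text
13.65 [ 0.54018637 -0.21285553  0.13672696] [-0.02316272 -0.11976897 -1.43440628] 0.0 0.0848114998568697
wrist ztop [0.1634 0.1655]
0.06 334 [ 0.542 -0.216]
0.09 540 [ 0.542  -0.2157]
0.12 909 [ 0.542  -0.2155]
0.15 1751 [ 0.5419 -0.2152]
scene ztop [0.1212 0.1679]
0.06 71 [ 0.5394 -0.2161]
0.09 72 [ 0.5397 -0.2171]
0.12 75 [ 0.5394 -0.2187]
0.15 76 [ 0.5398 -0.2198]
top ztop [0.0945 0.1398]
0.06 18 [ 0.5395 -0.2166]
0.09 20 [ 0.5398 -0.2174]
0.12 17 [ 0.5397 -0.2179]
```

jog_arm(rows=[[0, 0, 1, 0, 8.5], [0, 0, 3, 0, 8.5], [0, 0, 6, 0, 8.5], [0, 0, 9, 0, 8.5], [0, 1, 10, 0, 8.5], [0, 4, 10, 0, 8.5], [0, 7, 10, 0, 5], [0, 10, 10, 0, 0]])

```text
time_s: 14.47
tool_pos: [0.5402, -0.1119, 0.2377]
eef_rot: [179.9, 0.0, 89.9]
force: [0.6, 0.0, -0.1]
finger_gap: 0.0636
grip_force: 0.0
```

jog_arm(rows=[[0.1, 1.8, 0, 0, 0], [0.1, 1.8, -2, 0, 0], [0.1, 1.8, -4, 0, 0], [0.1, 1.8, -6, 0, 0], [0.1, 1.8, -8, 0, 0], [0.1, 1.8, -9.5, 0, 0], [0.1, 1.8, -9.5, 0, 0], [0.1, 1.8, -9.5, 0, 0]])

```text
time_s: 15.13
tool_pos: [0.5408, -0.0945, 0.1418]
eef_rot: [-179.9, -0.0, 90.0]
force: [0.7, 0.6, 0.7]
finger_gap: -0.0001
grip_force: 0.0
```

```bash
python3 ax.py; python3 - <<'E'
from h import *
s=ctrl.read_state(); print(s["tool_pos"],s["eef_rot"])
for n in("top","scene"):
  c=imaging.capture(n); hsv=cv2.cvtColor(c["img"],cv2.COLOR_RGB2HSV)
  P=pts(c,((hsv[...,0]<8)|(hsv[...,0]>172))&(hsv[...,1]>150)); P=P[(np.linalg.norm(P[:,:2]-[.541,-.095],axis=1)<.04)&(P[:,2]>.07)]
  print(n,len(P),P.mean(0) if len(P) else 0,np.percentile(P[:,2],[5,95]) if len(P) else 0)
E
```

```text
15.1333 [ 0.54077306 -0.09453678  0.14184507] [0.74061033 0.59950076 0.66688689] 0.0 -6.489590624422125e-05
wrist ztop [0.0665 0.0789]
0.06 139 [ 0.5411 -0.2161]
scene ztop [0.1249 0.1674]
0.06 73 [ 0.5394 -0.2155]
0.09 69 [ 0.5393 -0.2157]
0.12 73 [ 0.5395 -0.216 ]
0.15 86 [ 0.5393 -0.2157]
[ 0.54196665 -0.0951511   0.14356225] [1.79876562e+02 5.22442715e-02 8.99987949e+01]
top 0 0 0
scene 126 [ 0.54647923 -0.10249644  0.09467439] [0.0875551  0.09833417]
```

Barrel stands upright on the post; TCP is over the plunger. Pushing down about 4.3 cm.

jog_arm(rows=[[0, 0, -1, 0, 0], [0, 0, -1.8, 0, 0], [0, 0, -2.6, 0, 0], [0, 0, -3.2, 0, 0], [0, 0, -3.8, 0, 0], [0, 0, -4.2, 0, 0], [0, 0, -4.3, 0, 0], [0, 0, -4.3, 0, 0]])

```text
time_s: 16.05
tool_pos: [0.5414, -0.095, 0.1]
eef_rot: [179.9, 0.0, 90.0]
force: [-4.2, 2.0, 14.3]
finger_gap: -0.0003
grip_force: 7.3
```

jog_arm(rows=[[0, 0, -0.1, 0, 0], [0, 0, -0.2, 0, 0], [0, 0, -0.2, 0, 0], [0, 0, -0.2, 0, 0]])

```text
time_s: 16.38
tool_pos: [0.5416, -0.095, 0.0998]
eef_rot: [179.9, 0.1, 90.0]
force: [-11.3, 4.4, 29.6]
finger_gap: -0.0001
grip_force: 15.0
```

Bottomed at 20 mm travel (force well beyond 9 N). Lifting off.

jog_arm(rows=[[0, 0, 0.5, 0, 0], [0, 0, 1.2, 0, 0], [0, 0, 2, 0, 0], [0, 0, 3, 0, 0], [0, 0, 5, 0, 0], [0, 0.5, 8, 0, 0], [0, 3, 12, 0, 0], [0, 6, 14, 0, 0]])

```text
time_s: 17.05
tool_pos: [0.5411, -0.036, 0.2391]
eef_rot: [180.0, 0.0, 89.8]
force: [0.4, 0.2, -0.0]
finger_gap: -0.0003
grip_force: 0.0
```

jog_arm(rows=[[0, 4, 0, 0, 0], [0, 8, 0, 0, 0], [0, 12, 0, 0, 0], [0, 14, 0, 0, 0], [0, 14, 0, 0, 0], [0, 14, 0, 0, 0]])

```text
time_s: 17.55
tool_pos: [0.5407, 0.1062, 0.2364]
eef_rot: [-179.9, 0.0, 90.1]
force: [-0.3, -0.3, -0.8]
finger_gap: 0.0002
grip_force: 0.0
```

```bash
python3 ax.py; python3 - <<'E'
from h import *
for n in("top","scene"):
  c=imaging.capture(n); save(c,"end_"+n); hsv=cv2.cvtColor(c["img"],cv2.COLOR_RGB2HSV)
  P=pts(c,((hsv[...,0]<8)|(hsv[...,0]>172))&(hsv[...,1]>150)); P=P[(np.linalg.norm(P[:,:2]-[.541,-.095],axis=1)<.04)&(P[:,2]>.06)]
  print(n,len(P),P.mean(0) if len(P) else 0,np.percentile(P[:,2],[5,95]) if len(P) else 0)
  for l in("silver_barrel","red_bin","meter","steel_weight"): print(l,[np.round(f["point"],3) for f in find_in(n,l)[:1]])
E
```

```text
17.55 [0.54068359 0.10622463 0.23635326] [-0.30705263 -0.30728564 -0.79371113] 0.0 0.0001833129070943925
scene ztop [0.1248 0.1676]
0.06 69 [ 0.5397 -0.2158]
0.09 65 [ 0.5397 -0.2158]
0.12 74 [ 0.5392 -0.2157]
0.15 83 [ 0.5395 -0.2157]
top ztop [0.1635 0.1681]
topface ((0.5401633977890015, -0.2153826355934143), 0.021627036854624748)
0.06 12 [ 0.5396 -0.2164]
0.09 16 [ 0.5396 -0.2163]
0.12 17 [ 0.5397 -0.2165]
0.15 19 [ 0.5397 -0.2164]
top 210 [ 0.54116196 -0.09320938  0.09496382] [0.09168921 0.09781124]
silver_barrel [array([0.622, 0.126, 0.085])]
red_bin [array([0.804, 0.004, 0.019])]
meter [array([0.656, 0.448, 0.034])]
steel_weight [array([ 0.633, -0.452,  0.057])]
scene 141 [ 0.54495212 -0.09935789  0.09495671] [0.08851249 0.09804328]
silver_barrel [array([0.624, 0.11 , 0.083])]
red_bin [array([ 0.809, -0.002,  0.025])]
meter [array([0.664, 0.428, 0.033])]
steel_weight [array([ 0.643, -0.47 ,  0.061])]
```

View pics/end_scene.png

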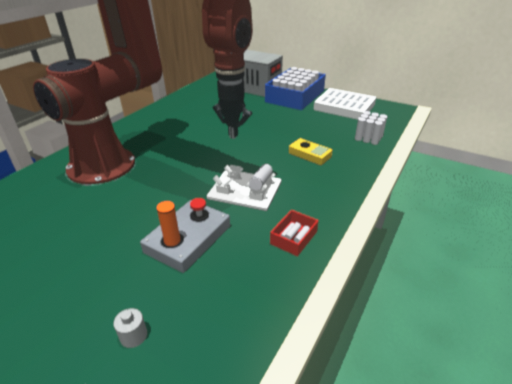

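The picture shows the barrel upright on the post at (168,225) and the plunger back up at (198,205). The bystanders have not moved, and the arm is clear.

```bash
python3 -c "
from rig import ctrl; print(ctrl.close_job())"
```

```text
the job is handed in; nothing more can be done
None
```

The orange barrel is seated mouth-down on the post and released, the plunger was pushed all the way down and sprang back up, the bystanders stayed in place, and the job is handed in (no verdict returned).

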